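# Find the perished rubber pad with the hardness tester and reject it

## Task

Test the three rubber pads on the sloping stand with the hardness tester, in order from left to right as seen from the robot: press its pin into the middle of each pad, with the tester square to the pad, until the tester's foot is flush on the rubber, hold it there a moment and read the needle. Then set the tester back upright on its rest, and after that lay the softest pad (the one the pin sinks deepest into, so the lowest reading) flat in the red tray, sole plate down. Leave the other two pads in their places and do not disturb the other things on the bench.

Things in the scene. Friction and masses are not known exactly. Their poses are not given: they have to be found in the camera images.
- tester: hand-held hardness tester, 130 mm tall, 0.4 kg, upright on its rest: 46 mm square steel foot, black ribbed grip at z 72 to 130 mm (36 mm wide in y, 42 in x), round 64 mm white dial that sticks out to -x (75 mm from the axis, z 30 to 80 mm) and faces up. Origin: centre of the foot's underside; z up along the axis
- tester_foot (a point): centre of the underside of the tester's flat foot (same axes as the tester). A sprung brass pin, 8 mm thick, stands 12 mm out of it along -z and is pushed back into the foot at 1 N per mm
- tester_grip (a point): middle of the tester's grip, on the axis, 103 mm above the foot
- tester_needle (a joint): red needle on the dial: 0.25 rad per mm that the pin is pushed back into the foot; 0 (pointing away from the grip) pin out, 3.0 pin fully in. With the foot flush, 12 mm less the pushed-back length is how far the pin sinks into the rubber: a good pad reads above 1.9 (8 N or so on the pin), the perished soft one below 1.3 (4 N or so)
- tester_rest: fixed grey rest for the tester, 100 x 100 mm; the foot stands on two black rails 30 mm above the bench, within a 60 mm square of lips 6 mm higher, the pin hanging in the gap between the rails. Origin: centre of its underside; z up
- rest_top (a point): centre of the rest at the height of its rails, where the tester's foot belongs
- pad_stand: fixed plywood stand, 290 mm wide along its y, with a face that slopes 28 degrees, falling towards the robot; three pads lie on the face in a row, 100 mm apart along y, each against a 14 mm high ledge at its lower side. Origin: centre of its underside; z up, x away from the robot and up the slope, y to the left along the row
- pad_1: rubber machine pad, black, 50 x 50 mm, 36 mm high with a 6 mm steel sole plate, about 0.25 kg; one of three that look alike, its hardness found only by testing. Origin: centre of its underside; z square out of the tested face (28 degrees from vertical on the stand), y along the row. The face gives only in its round 26 mm middle patch
- pad_2: rubber machine pad, black, 50 x 50 mm, 36 mm high with a 6 mm steel sole plate, about 0.25 kg; one of three that look alike, its hardness found only by testing. Origin: centre of its underside; z square out of the tested face (28 degrees from vertical on the stand), y along the row. The face gives only in its round 26 mm middle patch
- pad_3: rubber machine pad, black, 50 x 50 mm, 36 mm high with a 6 mm steel sole plate, about 0.25 kg; one of three that look alike, its hardness found only by testing. Origin: centre of its underside; z square out of the tested face (28 degrees from vertical on the stand), y along the row. The face gives only in its round 26 mm middle patch
- pad_1_face (a point): centre of the tested face of pad_1, 36 mm from its underside along its z (same axes as the pad)
- pad_2_face (a point): centre of the tested face of pad_2, 36 mm from its underside along its z (same axes as the pad)
- pad_3_face (a point): centre of the tested face of pad_3, 36 mm from its underside along its z (same axes as the pad)
- red_tray: fixed red tray, 140 x 140 mm outside, 4 mm walls 26 mm high, floor about 4 mm thick. Origin: centre of its underside; z up
- glue_bottle: bystander: white glue bottle with a red cap, 62 mm across, 163 mm tall; origin at its foot
- goblet: bystander: small wooden goblet, 56 mm across, 118 mm tall; origin at its foot
- sanding_block: bystander: brown sanding block, 64 x 112 x 37 mm; origin at its underside
- tape_measure: bystander: black and yellow tape measure, 34 x 82 x 62 mm; origin at its underside
Mind the look-alikes: they are no part of the job. What is shaped like the pad_3 but white is not meant.

How it is judged:
On the way, in this order (a step that is already met when the one before it is completed fails the run):
1. the tester is pressed flush and square on the left pad, its pin pushed back by the rubber (((y of pad_1_face in the frame of pad_stand above 0.05 m and distance between tester_foot and pad_1_face below 0.012 m and z of tester_foot in the frame of pad_1_face below 0.003 m and angle between the z axis of tester and the z axis of pad_1, either way round below 0.12 rad and value of joint tester_needle above 0.4 rad) or (y of pad_2_face in the frame of pad_stand above 0.05 m and distance between tester_foot and pad_2_face below 0.012 m and z of tester_foot in the frame of pad_2_face below 0.003 m and angle between the z axis of tester and the z axis of pad_2, either way round below 0.12 rad and value of joint tester_needle above 0.4 rad) or (y of pad_3_face in the frame of pad_stand above 0.05 m and distance between tester_foot and pad_3_face below 0.012 m and z of tester_foot in the frame of pad_3_face below 0.003 m and angle between the z axis of tester and the z axis of pad_3, either way round below 0.12 rad and value of joint tester_needle above 0.4 rad))), for 0.3 s.
2. the tester is pressed flush and square on the middle pad, its pin pushed back by the rubber (((y of pad_1_face in the frame of pad_stand between -0.05 and 0.05 m and distance between tester_foot and pad_1_face below 0.012 m and z of tester_foot in the frame of pad_1_face below 0.003 m and angle between the z axis of tester and the z axis of pad_1, either way round below 0.12 rad and value of joint tester_needle above 0.4 rad) or (y of pad_2_face in the frame of pad_stand between -0.05 and 0.05 m and distance between tester_foot and pad_2_face below 0.012 m and z of tester_foot in the frame of pad_2_face below 0.003 m and angle between the z axis of tester and the z axis of pad_2, either way round below 0.12 rad and value of joint tester_needle above 0.4 rad) or (y of pad_3_face in the frame of pad_stand between -0.05 and 0.05 m and distance between tester_foot and pad_3_face below 0.012 m and z of tester_foot in the frame of pad_3_face below 0.003 m and angle between the z axis of tester and the z axis of pad_3, either way round below 0.12 rad and value of joint tester_needle above 0.4 rad))), for 0.3 s.
3. the tester is pressed flush and square on the right pad, its pin pushed back by the rubber (((y of pad_1_face in the frame of pad_stand below -0.05 m and distance between tester_foot and pad_1_face below 0.012 m and z of tester_foot in the frame of pad_1_face below 0.003 m and angle between the z axis of tester and the z axis of pad_1, either way round below 0.12 rad and value of joint tester_needle above 0.4 rad) or (y of pad_2_face in the frame of pad_stand below -0.05 m and distance between tester_foot and pad_2_face below 0.012 m and z of tester_foot in the frame of pad_2_face below 0.003 m and angle between the z axis of tester and the z axis of pad_2, either way round below 0.12 rad and value of joint tester_needle above 0.4 rad) or (y of pad_3_face in the frame of pad_stand below -0.05 m and distance between tester_foot and pad_3_face below 0.012 m and z of tester_foot in the frame of pad_3_face below 0.003 m and angle between the z axis of tester and the z axis of pad_3, either way round below 0.12 rad and value of joint tester_needle above 0.4 rad))), for 0.3 s.
4. the tester stands upright on its rest again, let go (horizontal distance between tester_foot and rest_top below 0.016 m and z of tester_foot in the frame of rest_top between -0.004 and 0.004 m and angle between tester's own z axis and vertical below 0.1 rad and linear speed of tester below 0.03 m/s and contact force between the fingers and tester below 0.2 N), for 0.2 s.
At the end, for the whole second after the job is handed in: the softest pad lies flat (0.2 rad), sole down, at rest in the red tray (within 50 mm of its middle in x and y); the other pads within 30 mm of their starts; the tester stands upright (0.1 rad) on its rest, foot within 16 mm of the middle and 4 mm of rail height, let go, at rest (all of step 4 and x of pad_1 in the frame of red_tray between -0.05 and 0.05 m and y of pad_1 in the frame of red_tray between -0.05 and 0.05 m and z of pad_1 in the frame of red_tray below 0.01 m and angle between pad_1's own z axis and vertical below 0.2 rad and linear speed of pad_1 below 0.03 m/s and distance of each of pad_2, pad_3 from where it was at the start of the episode below 0.03 m); the robot touches nothing.
It fails at once if a bystander is moved more than 40 mm (distance of any of glue_bottle, goblet, sanding_block, tape_measure from where it was at the start of the episode above 0.04 m).
It fails at once if a pad other than the softest is displaced by more than 60 mm (distance of any of pad_2, pad_3 from where it was at the start of the episode above 0.06 m).
It also fails if it takes over 72 s, if anything falls off the work surface, if the arm or the gripper's body presses on something with over 40 N, if the wrist force passes 120 N, or if a joint passes its speed limit or range.

## Robot

A 6-joint arm with a two-finger parallel gripper is mounted at the origin on a cart in front of the work surface, level with it; the furniture and walls round the work are solid. World frame = base frame: x ahead of the robot, y to its left, z up, the work surface at z = 0. Lengths are in m, angles in rad, forces in N, time in s.
With the tool pointing down it reaches from about 0.325 to 0.775 m from the base axis. Payload 5.5 kg.
Tool frame: the origin (TCP) lies on the mounting face of the last link; the fingertips stand 182 mm ahead of it and the grasp point (between the pads) lies 163 mm ahead of it; z points along the fingers, y is the line along which they close (so a half turn about z gives the same grasp; the last joint's range is limited). The gripper opens to 88 mm and grips with 3 to 60 N. Pads are 20 mm wide; open, the fingers measure 115 mm over their backs; the gripper's body (75 mm by 178 mm) begins 61 mm behind the grasp point.
Start: joints at [-1.159, 0.091, 1.231, -0, 1.82, -0.057], TCP at [0.271, -0.535, 0.405] pointing down, gripper open.
Joint ranges: [-2.87, 2.87], [-0.86, 2.18], [0.17, 2.46], [-1.51, 4.65], [0.06, 2.69], [-2.65, 2.65]. Speed limits (rad/s): [2.57, 2.57, 3.01, 3.14, 3.14, 3.14].

## Interface

Orientations are given as a unit quaternion [w, x, y, z].
In Python, from cell import env gives the robot as it stands.
- The arm moves only by the shell command python3 -m handwheel 'ROWS' [FORCE]. ROWS is JSON, a list of rows, each an object with "claw": the opening in per cent of the stroke, from 0 (shut) to 100 (fully open); "slide": the shift along the world's x, y, z in m, a list of three; "roll": the turn about the world's z in degrees. A call has 1 to 12 rows; each row shifts and turns the commanded pose from where the row before left it; what a row does not reach is not made up. A row lasts 1/8 s, in which the tool goes at most 62.5 mm and 10.7 degrees, less where a joint would pass 70% of its speed; a pose out of reach is approached as far as the arm can. A call is refused whole if a number of a shift passes 0.0625 or a number of a turn 10.7, either way. A call with a gripper value outside its range is refused whole. The fingers move at their own pace and stop on an object; FORCE is the grip in N (left out, the last holds). Time passes only in rows, so rows that do not move let the fingers close. It gives the time, the measured TCP pose, the force, the opening and the grip force at its end, in the units of the state.
- env.state(): the state, without advancing time (a new reading comes with each control period).
- env.camera(name): name is "scene" or "top" or "wrist"; returns a dict with "frame" (480x640x3 uint8, blue, green, red), "intrinsics" (3x3 intrinsics, pixels), "dist_coeffs" ([k1, k2, p1, p2, k3] as OpenCV has them; the pictures are not rectified), "R" (3x3) and "t" (3): a world point X has camera coordinates R X + t. Camera axes: x right, y down, z forward; pixel columns grow to the right and rows downward; lengths in m; the calibration is good to about 2 mm. A picture is of the moment at which its call begins. There is no depth.
- env.close_job(): hands the job in; it is judged then, once.
The state is a dict: "time_s": time; "joint_positions": joint angles; "qd": joint speeds; "tau": joint torques, N m; "tcp_pos": TCP position; "tool_rot": TCP orientation; "contact_force": force on the tool from outside, world axes, zero at the start; "wrist_torque": the same for the moment, N m; "width": finger opening in m; "grasp_force": force on a finger pad.
Only numpy, scipy, OpenCV 4.12 (cv2) and the standard library are available. Lean on these libraries where they do the work, as an engineer would, in place of code of your own. Each camera call takes 0.05 s, during which the arm holds its last target. There are 200 camera calls.

## Working session

There is one attempt and no reset: what is moved stays moved. The work goes in short steps, Python scripts to look and compute and a shell command to move; the robot and the scene stay as the last step left them, time stands still between calls to the robot, and variables do not carry over. Pictures are saved under pics/ and viewed, at most 10 in all, crops included, and the job is handed in when it is done.

```bash
ls; mkdir -p pics; cat > h.py <<'E'
import numpy as np, cv2, pickle, os
from cell import env
def grab(name, tag):
    c=env.camera(name); cv2.imwrite(f'pics/{tag}.png',c['frame']); pickle.dump(dict(c),open(f'pics/{tag}.pkl','wb')); return c
def load(tag): return pickle.load(open(f'pics/{tag}.pkl','rb'))
def A(c,k): return np.array(c[k],float)
def ray(c,uv):
    p=cv2.undistortPoints(np.array(uv,float).reshape(-1,1,2),A(c,'intrinsics'),A(c,'dist_coeffs')).reshape(-1,2)
    R,t=A(c,'R'),A(c,'t').ravel(); return -R.T@t, np.c_[p,np.ones(len(p))]@R
def onz(c,uv,z):
    o,d=ray(c,uv); return o+d*((z-o[2])/d[:,2])[:,None]
def onplane(c,uv,p,n):
    o,d=ray(c,uv); return o+d*(((np.array(p)-o)@n)/(d@n))[:,None]
def proj(c,X):
    R,t=A(c,'R'),A(c,'t').ravel(); return cv2.projectPoints(np.array(X,float).reshape(-1,1,3),cv2.Rodrigues(R)[0],t,A(c,'intrinsics'),A(c,'dist_coeffs'))[0].reshape(-1,2)
def two(c1,u1,c2,u2):
    o1,d1=ray(c1,[u1]);o2,d2=ray(c2,[u2]);M=np.c_[d1[0],-d2[0]];s=np.linalg.lstsq(M,o2-o1,rcond=None)[0]
    a,b=o1+d1[0]*s[0],o2+d2[0]*s[1]; return (a+b)/2,np.linalg.norm(a-b)
E
python3 - <<'E'
from h import *
for n in ['scene','top']: c=grab(n,n+'0'); o,_=ray(c,[[320,240]]); print(n,o)
print(env.state())
E
```

```text
pics
scene [-0.28044461 -0.93737572  1.04360064]
top [0.3916981  0.00358252 1.17734713]
{'time_s': 0.1, 'joint_positions': array([-1.15873609e+00,  9.17830954e-02,  1.23177167e+00,  1.14953556e-07,
        1.81977469e+00, -5.66723231e-02]), 'qd': array([ 0.00064962, -0.00276214, -0.00064915,  0.0003814 ,  0.00138721,
       -0.00036026]), 'tau': array([ 2.44749041e-03, -4.47856164e+01, -4.07570100e+01,  7.01408624e-02,
        2.83741899e-02, -1.01062649e-04]), 'tcp_pos': array([ 0.27108878, -0.53532854,  0.40361644]), 'tool_rot': array([-8.54736699e-04,  9.72661333e-01,  2.32226563e-01, -1.53443950e-04]), 'contact_force': array([0.54663526, 0.29829571, 0.74243019]), 'wrist_torque': array([0.00393692, 0.02961226, 0.02655274]), 'grasp_force': 0.0, 'width': 0.08790555998419608}
```

View pics/top0.png

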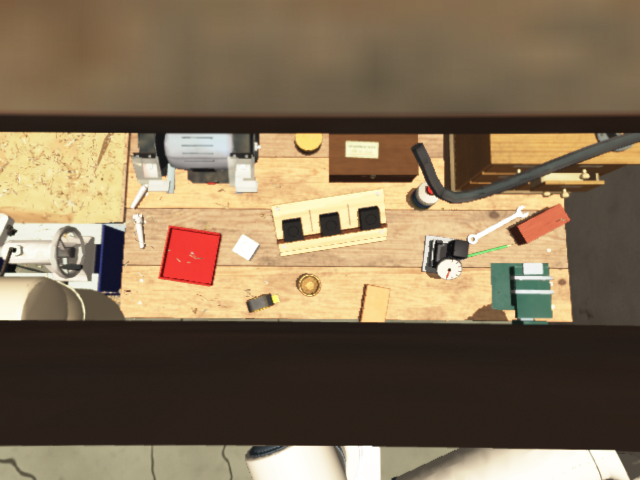

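View pics/scene0.png

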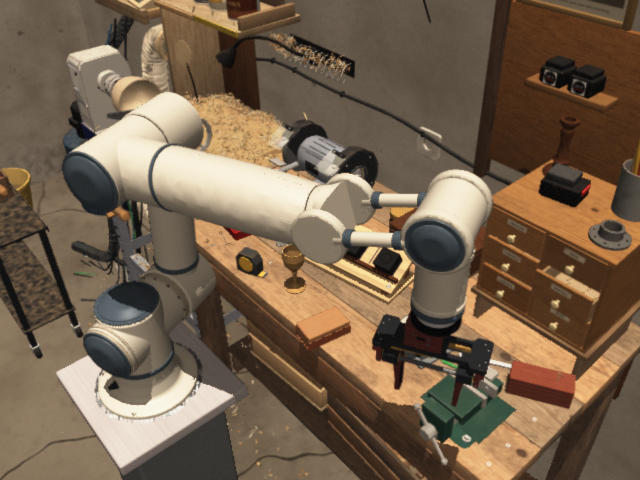

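```bash
python3 - <<'E'
from h import *
c=load('top0'); f=c['frame']
a=cv2.resize(f[180:300,260:400],None,fx=4,fy=4,interpolation=cv2.INTER_CUBIC)[:, :420*2]
b=cv2.resize(f[210:300,400:500],None,fx=4,fy=4,interpolation=cv2.INTER_CUBIC)
canvas=np.zeros((600,800,3),np.uint8)
a=cv2.resize(f[185:265,265:395],None,fx=4,fy=4,interpolation=cv2.INTER_CUBIC) #520x320
canvas[:320,:520]=a
b=cv2.resize(f[225:295,410:480],None,fx=4,fy=4,interpolation=cv2.INTER_CUBIC) #280x280
canvas[:280,520:800]=b
t=cv2.resize(f[215:295,150:270],None,fx=3,fy=3,interpolation=cv2.INTER_CUBIC)
canvas[330:570,:360]=t
cv2.imwrite('pics/crop1.png',canvas)
print(c['intrinsics'],c['dist_coeffs'])
print(onz(c,[[164,228],[221,233],[213,286],[160,278],[338,222],[438,255],[320,325],[424,200]],0).round(3))
E
```

```text
[[433.781053     0.         312.19097256]
 [  0.         433.781053   242.38365601]
 [  0.           0.           1.        ]] [0.02699818 0.         0.         0.         0.        ]
[[ 0.583  0.423  0.   ]
 [ 0.571  0.266  0.   ]
 [ 0.426  0.282  0.   ]
 [ 0.446  0.426  0.   ]
 [ 0.603 -0.055  0.   ]
 [ 0.514 -0.327  0.   ]
 [ 0.324 -0.007  0.   ]
 [ 0.667 -0.293  0.   ]]
```

View pics/crop1.png

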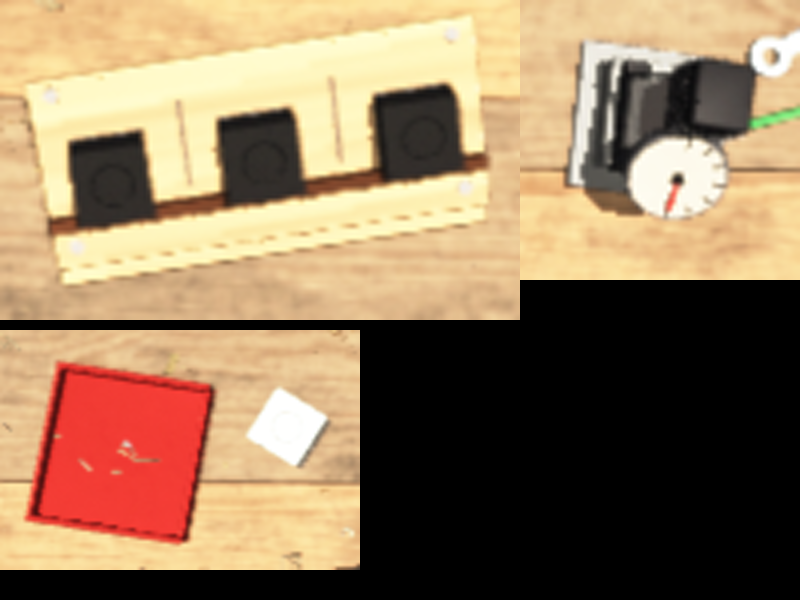

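```bash
python3 -m handwheel '[{"claw":100,"slide":[0.05,0.045,0.0],"roll":-8.75},{"claw":100,"slide":[0.05,0.045,0.0],"roll":-8.75},{"claw":100,"slide":[0.05,0.045,0.0],"roll":-8.75},{"claw":100,"slide":[0.04,0.045,0.0],"roll":-8.75},{"claw":100,"slide":[0,0,0],"roll":0},{"claw":100,"slide":[0,0,0],"roll":0}]'
python3 - <<'E'
from h import *
c=grab('wrist','w1'); grab('scene','s1'); print(ray(c,[[320,240]]), onz(load('top0'),[[442.5,253.7]],0.03))
E
```

```text
time_s: 0.85
tcp_pos: [0.4504, -0.365, 0.4042]
tool_rot: [0.0, 0.998, -0.07, -0.0]
contact_force: [-0.1, -0.5, -0.1]
width: 0.0878
grasp_force: 0.0
(array([ 0.53421593, -0.3758363 ,  0.38496503]), array([[-0.30304642,  0.02409902, -0.95284823]])) [[ 0.51467969 -0.33005498  0.03      ]]
```

View pics/w1.png

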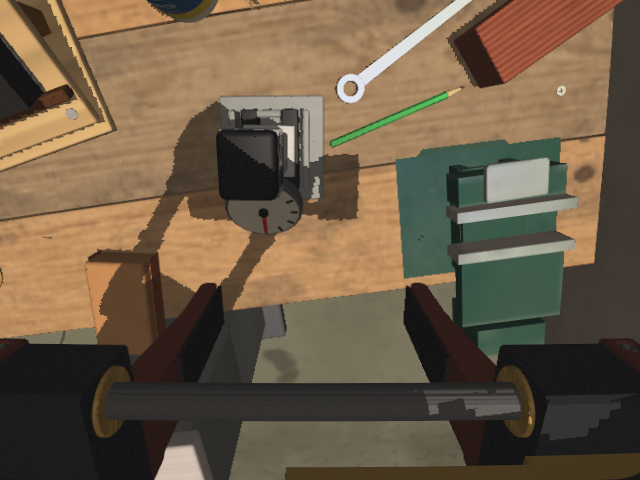

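```bash
python3 - <<'E'
from h import *
c=load('w1'); f=c['frame']
cv2.imwrite('pics/crop2.png',cv2.resize(f[80:250,190:340],None,fx=3.5,fy=3.5,interpolation=cv2.INTER_CUBIC))
rest=onz(c,[[221,96],[323,97],[320,200]],0.03); print('rest',rest.round(4))
print('grip',onz(c,[[218,136],[276,136],[276,200],[218,200],[247,168]],0.16).round(4))
print('dial',onz(c,[[264,211]],0.11).round(4))
ga=onz(c,[[247,168]],.16)[0]; 
print(proj(c,[[ga[0],ga[1],0]]))
E
```

```text
rest [[ 0.5676 -0.2973  0.03  ]
 [ 0.5538 -0.3875  0.03  ]
 [ 0.4615 -0.3723  0.03  ]]
grip [[ 0.5341 -0.3197  0.16  ]
 [ 0.5293 -0.3533  0.16  ]
 [ 0.4919 -0.3469  0.16  ]
 [ 0.4969 -0.3116  0.16  ]
 [ 0.5135 -0.333   0.16  ]]
dial [[ 0.4754 -0.3301  0.11  ]]
[[273.91455341 149.06677653]]
```

View pics/crop2.png

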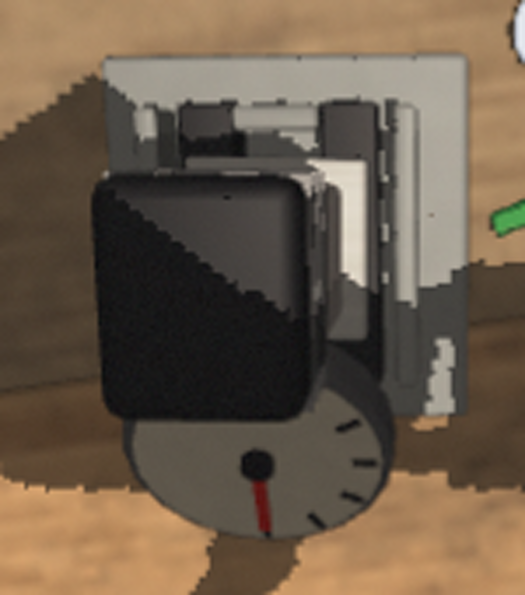

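```bash
python3 -m handwheel '[{"claw":100,"slide":[0.0325,0.016,0.0],"roll":0},{"claw":100,"slide":[0.0325,0.016,0.0],"roll":0},{"claw":100,"slide":[0,0,-0.035],"roll":0},{"claw":100,"slide":[0,0,-0.035],"roll":0},{"claw":100,"slide":[0,0,-0.0375],"roll":0},{"claw":100,"slide":[0,0,0],"roll":0},{"claw":100,"slide":[0,0,0],"roll":0}]'
```

```text
time_s: 1.82
tcp_pos: [0.5151, -0.3339, 0.2988]
tool_rot: [0.001, 0.997, -0.072, 0.001]
contact_force: [0.5, 0.2, 0.6]
width: 0.088
grasp_force: 0.0
```

```bash
python3 -m handwheel '[{"claw":0,"slide":[0,0,-0.002],"roll":0},{"claw":0,"slide":[0,0,0],"roll":0},{"claw":0,"slide":[0,0,0],"roll":0},{"claw":0,"slide":[0,0,0],"roll":0},{"claw":0,"slide":[0,0,0],"roll":0},{"claw":0,"slide":[0,0,0],"roll":0}]' 8
python3 -c "
from h import *
grab('wrist','w2')"
```

```text
time_s: 2.58
tcp_pos: [0.5154, -0.3329, 0.2951]
tool_rot: [0.0, 0.997, -0.071, -0.0]
contact_force: [-0.1, -0.1, -0.6]
width: 0.0363
grasp_force: 8.0
```

```bash
python3 -m handwheel '[{"claw":0,"slide":[-0.005,0.0007,0],"roll":0},{"claw":0,"slide":[-0.006,0.0009,0.0008],"roll":0},{"claw":0,"slide":[-0.0064,0.0009,0.0008],"roll":0},{"claw":0,"slide":[-0.0064,0.0009,0.0003],"roll":0},{"claw":0,"slide":[-0.0064,0.0009,0.0002],"roll":0},{"claw":0,"slide":[-0.0064,0.0009,-0.0004],"roll":0},{"claw":0,"slide":[-0.0064,0.0009,-0.0006],"roll":0}]'
python3 -c "
from h import *
grab('wrist','w3')
a=np.hstack([load('w2')['frame'][:, 150:500],load('w3')['frame'][:,150:500]]); cv2.imwrite('pics/cmp3.png',a)"
```

```text
time_s: 3.5
tcp_pos: [0.472, -0.3267, 0.2959]
tool_rot: [-0.0, 0.997, -0.071, -0.0]
contact_force: [2.2, 0.5, -0.9]
width: 0.0359
grasp_force: 8.0
```

View pics/cmp3.png

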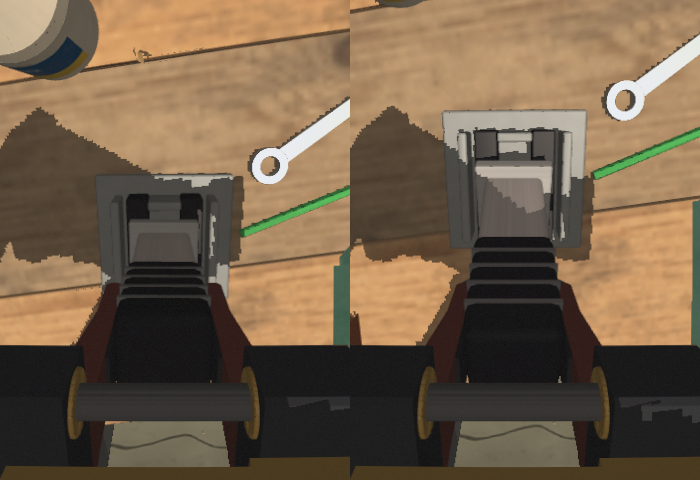

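```bash
python3 -m handwheel '[{"claw":0,"slide":[-0.0064,0.0009,-0.0012],"roll":0},{"claw":0,"slide":[-0.0064,0.0009,-0.0015],"roll":0},{"claw":0,"slide":[0,0,0],"roll":0},{"claw":0,"slide":[0,0,0],"roll":0}]'
python3 -m handwheel '[{"claw":0,"slide":[0,0,0],"roll":0},{"claw":0,"slide":[0,0,0],"roll":0},{"claw":0,"slide":[0,0,0.03],"roll":0},{"claw":0,"slide":[0,0,0.03],"roll":0},{"claw":0,"slide":[0,0,0.04],"roll":0},{"claw":0,"slide":[0,0,0.04],"roll":0},{"claw":0,"slide":[0,0,0],"roll":0},{"claw":0,"slide":[0,0,0],"roll":0}]' 60
python3 -c "
from h import *
grab('wrist','w4');grab('scene','s4')
a=np.hstack([load('w4')['frame'][:, 150:500],cv2.resize(load('s4')['frame'][240:480,300:500],None,fx=2,fy=2)]); cv2.imwrite('pics/cmp4.png',a)"
```

```text
time_s: 4.05
tcp_pos: [0.4593, -0.3249, 0.2933]
tool_rot: [-0.0, 0.997, -0.071, -0.001]
contact_force: [-2.5, 0.9, 0.9]
width: 0.0363
grasp_force: 8.0
time_s: 5.05
tcp_pos: [0.4599, -0.3251, 0.431]
tool_rot: [-0.001, 0.997, -0.071, -0.001]
contact_force: [-0.5, 0.3, -4.5]
width: 0.0355
grasp_force: 60.0
```

View pics/cmp4.png

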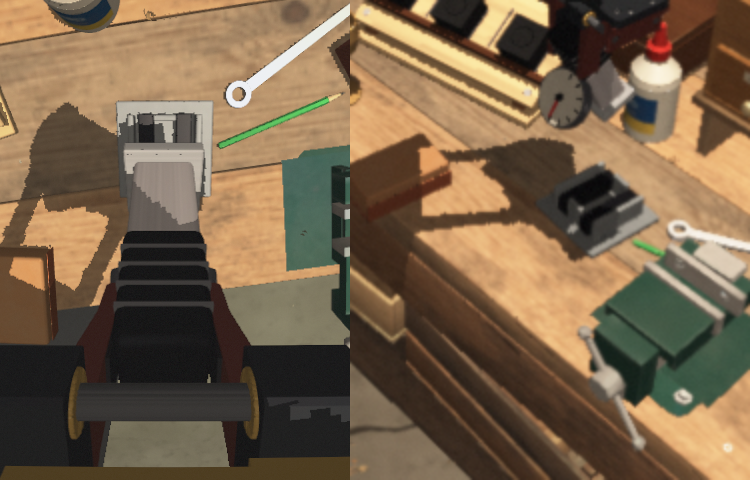

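```bash
python3 - <<'E'
from h import *
from scipy.optimize import brentq
c=load('w4'); t=load('top0'); s=env.state(); tcp=np.array(s['tcp_pos'])
yaw=np.deg2rad(-8.1); ex=np.array([np.cos(yaw),np.sin(yaw),0])
P=tcp-[0,0,.163]
for v in (143,):
  o,d=ray(c,[[314,v]]); d=d[0]
  g=lambda k:np.hypot((o+d*k-P)@ex,(o+d*k-P)[2])-.1055
  for k in np.linspace(.1,.4,31):
    if g(k)*g(k+.01)<0:
      q=o+d*brentq(g,k,k+.01)-P; a,b=q@ex,q[2]
      print('edge',a,b,'tilt',np.rad2deg(np.arctan2(a,-b)-np.arctan2(.023,.103)))
print(A(c,'intrinsics')[0,0],'foot w',onz(c,[[274,143],[355,143]],P[2]-.08).round(3))
for z in (.07,.09,.11): print(z,onz(t,[[293,231.5],[331.25,225],[371,219.25]],z).round(4).tolist())
print('stand corners',onz(t,[[272,206.5],[382.5,189.2],[386.5,239],[281,256]],0).round(3))
E
```

```text
edge 0.07246656922308807 -0.07667363526685939 tilt 30.796489990496674
373.0117815536477 foot w [[ 0.535 -0.311  0.187]
 [ 0.528 -0.358  0.187]]
0.07 [[0.5652, 0.0643, 0.07], [0.5829, -0.0344, 0.07], [0.5986, -0.1372, 0.07]]
0.09 [[0.562, 0.0632, 0.09], [0.5794, -0.0337, 0.09], [0.5949, -0.1347, 0.09]]
0.11 [[0.5589, 0.0621, 0.11], [0.576, -0.0331, 0.11], [0.5912, -0.1321, 0.11]]
stand corners [[ 0.646  0.127  0.   ]
 [ 0.697 -0.179  0.   ]
 [ 0.557 -0.188  0.   ]
 [ 0.508  0.1    0.   ]]
```

```bash
python3 -m handwheel '[{"claw":0,"slide":[0.01,0.055,0.0],"roll":2.8},{"claw":0,"slide":[0.01,0.055,0.0],"roll":2.8},{"claw":0,"slide":[0.01,0.055,0.0],"roll":2.8},{"claw":0,"slide":[0.01,0.055,0.0],"roll":2.8},{"claw":0,"slide":[0.01,0.055,0.0],"roll":2.8},{"claw":0,"slide":[0.01,0.055,0.0],"roll":2.8},{"claw":0,"slide":[0,0,0],"roll":0},{"claw":0,"slide":[0,0,0],"roll":0}]'
python3 -c "
from h import *
c=grab('wrist','w5')
cv2.imwrite('pics/w5v.png',cv2.resize(c['frame'][:400,:],None,fx=1.25,fy=1.25))"
```

```text
time_s: 6.15
tcp_pos: [0.5197, 0.005, 0.4319]
tool_rot: [0.0, 0.997, 0.076, -0.001]
contact_force: [0.5, 0.0, -3.6]
width: 0.0357
grasp_force: 60.0
```

View pics/w5v.png

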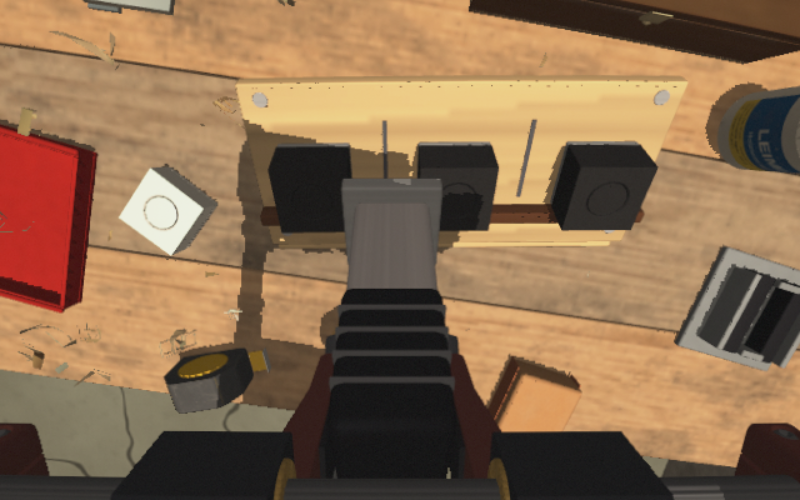

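```bash
python3 - <<'E'
from h import *
c=load('w5'); t=load('top0')
print('right',two(t,[371,219.25],c,[485,160]))
g=cv2.cvtColor(c['frame'],cv2.COLOR_BGR2GRAY); 
for nm,(x0,x1,y0,y1) in dict(L=(218,276,118,184),R=(445,522,118,184)).items():
  r=cv2.resize(g[y0:y1,x0:x1],None,fx=4,fy=4,interpolation=cv2.INTER_CUBIC)
  r=cv2.createCLAHE(8,(2,2)).apply(np.clip(r.astype(int)*3,0,255).astype(np.uint8))
  h=cv2.HoughCircles(r,cv2.HOUGH_GRADIENT,1,30,param1=60,param2=14,minRadius=48,maxRadius=78)
  if h is not None: print(nm,[(x0+a/4,y0+b/4,rr/4) for a,b,rr in h[0][:3]])
ey=np.array([-.151,.9885,0])
for z in (.08,.09,.1,.11):
  W=onz(c,[[485,160]],z)[0]; T=onz(t,[[293,231.5],[331.25,225],[371,219.25]],z)
  print(z,W.round(4),(T-W).round(4).tolist())
E
```

```text
right (array([ 0.59519258, -0.13490909,  0.08412501]), np.float64(0.0018377278565869062))
L [(np.float32(248.125), np.float32(140.125), np.float32(19.35)), (np.float32(247.625), np.float32(149.875), np.float32(19.35)), (np.float32(252.875), np.float32(161.875), np.float32(19.35))]
R [(np.float32(467.875), np.float32(139.875), np.float32(19.35)), (np.float32(480.375), np.float32(153.625), np.float32(19.35)), (np.float32(471.375), np.float32(158.125), np.float32(19.35))]
0.08 [ 0.5943 -0.1363  0.08  ] [[-0.0307, 0.2, 0.0], [-0.0132, 0.1022, 0.0], [0.0024, 0.0003, 0.0]]
0.09 [ 0.5946 -0.1316  0.09  ] [[-0.0326, 0.1948, 0.0], [-0.0152, 0.0979, 0.0], [0.0003, -0.0031, 0.0]]
0.1 [ 0.5949 -0.1269  0.1   ] [[-0.0344, 0.1896, 0.0], [-0.0172, 0.0936, 0.0], [-0.0019, -0.0065, 0.0]]
0.11 [ 0.5951 -0.1223  0.11  ] [[-0.0363, 0.1844, 0.0], [-0.0192, 0.0892, 0.0], [-0.004, -0.0098, 0.0]]
```

```bash
python3 -m handwheel '[{"claw":0,"slide":[-0.014,0.0235,0.0],"roll":0},{"claw":0,"slide":[-0.014,0.0235,0.0],"roll":0},{"claw":0,"slide":[0,0,-0.024],"roll":0},{"claw":0,"slide":[0,0,-0.025],"roll":0},{"claw":0,"slide":[0.0069,0.001,-0.0132],"roll":0},{"claw":0,"slide":[0.0069,0.001,-0.0132],"roll":0},{"claw":0,"slide":[0,0,0],"roll":0},{"claw":0,"slide":[0,0,0],"roll":0}]'
python3 -c "
from h import *
c=grab('wrist','w6')
print(env.state()['wrist_torque'])
cv2.imwrite('pics/w6v.png',cv2.resize(c['frame'][60:380,180:460],None,fx=1.8,fy=1.8))"
```

```text
time_s: 7.2
tcp_pos: [0.5057, 0.0539, 0.3588]
tool_rot: [-0.0, 0.997, 0.075, 0.0]
contact_force: [-0.1, -0.2, -4.3]
width: 0.0361
grasp_force: 60.0
[ 0.01081579  0.13047804 -0.00159209]
```

View pics/w6v.png

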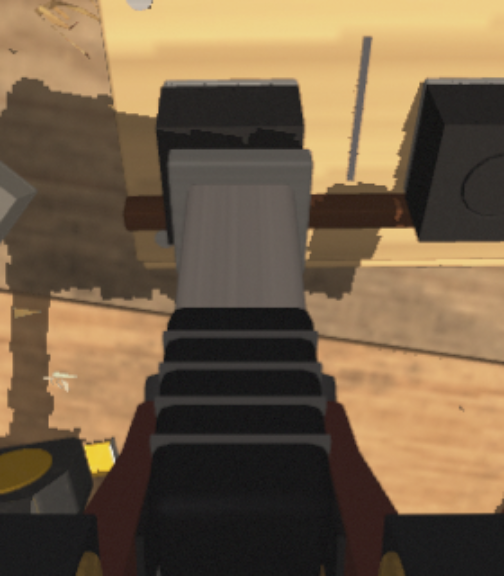

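```bash
python3 - <<'E'
from h import *
c=load('w6'); s=np.deg2rad(28); ex=np.array([.9877,.156,0]); ey=np.array([-.156,.9877,0])
n=-np.sin(s)*ex+np.cos(s)*np.array([0,0,1]); u=np.cos(s)*ex+np.sin(s)*np.array([0,0,1])
for z in (.082,.086,.09):
  F=np.array([.5627,.0634,z])
  Q=onplane(c,[[270,107.8],[346.7,106]],F,n); d=Q-F
  print(z,'up',(d@u).round(4),'left',(d@ey).round(4))
  # right-neighbour pad (middle) left top corner
  Fm=np.array([.580,-.0338,z]); q=onplane(c,[[428/1.8+180,85/1.8+60]],Fm,n)-Fm; print('  mid corner',(q@u).round(4),(q@ey).round(4))
E
```

```text
0.082 up [0.0403 0.0412] left [ 0.0259 -0.0205]
  mid corner [0.0382] [0.0347]
0.086 up [0.0402 0.041 ] left [ 0.0254 -0.0202]
  mid corner [0.0381] [0.0357]
0.09 up [0.04   0.0409] left [ 0.025  -0.0199]
  mid corner [0.0379] [0.0368]
```

```bash
python3 - <<'E'
from h import *
c=load('w6'); s=np.deg2rad(28); ex=np.array([.9877,.156,0]); ey=np.array([-.156,.9877,0])
n=-np.sin(s)*ex+np.cos(s)*np.array([0,0,1]); u=np.cos(s)*ex+np.sin(s)*np.array([0,0,1])
for z in (.082,.086,.09):
  F=np.array([.5627,.0634,z])
  d=onplane(c,[[161/1.8+180,81/1.8+60],[298/1.8+180,81/1.8+60]],F-.036*n,n)-F
  print(z,'up',(d@u).round(4),'left',(d@ey).round(4))
  d=onplane(c,[[156/1.8+180,127/1.8+60],[303/1.8+180,124/1.8+60]],F,n)-F
  print('  face edge? up',(d@u).round(4),'left',(d@ey).round(4))
  Fm=np.array([.580,-.0338,z]); d=onplane(c,[[428/1.8+180,81/1.8+60]],Fm-.036*n,n)-Fm; print('  mid corner',(d@u).round(4),(d@ey).round(4))
  d=onplane(c,[[490/1.8+180,190/1.8+60]],Fm,n)-Fm; print('  mid circle',(d@u).round(4),(d@ey).round(4))
E
```

```text
0.082 up [0.0249 0.0246] left [ 0.0305 -0.0231]
  face edge? up [0.0251 0.026 ] left [ 0.0293 -0.0225]
  mid corner [0.0224] [0.0244]
  mid circle [-0.0041] [0.0026]
0.086 up [0.0247 0.0244] left [ 0.03   -0.0228]
  face edge? up [0.0252 0.0261] left [ 0.0288 -0.0221]
  mid corner [0.0222] [0.0254]
  mid circle [-0.0036] [0.0042]
0.09 up [0.0245 0.0242] left [ 0.0296 -0.0224]
  face edge? up [0.0253 0.0261] left [ 0.0283 -0.0217]
  mid corner [0.022] [0.0264]
  mid circle [-0.0031] [0.0058]
```

```bash
python3 -m handwheel '[{"claw":0,"slide":[-0.0005,0.0035,0],"roll":0.3},{"claw":0,"slide":[0.0023,0.0004,-0.0044],"roll":0},{"claw":0,"slide":[0.0023,0.0004,-0.0044],"roll":0},{"claw":0,"slide":[0.0014,0.0002,-0.0026],"roll":0},{"claw":0,"slide":[0,0,0],"roll":0}]'
python3 -m handwheel '[{"claw":0,"slide":[0.0014,0.0002,-0.0026],"roll":0},{"claw":0,"slide":[0.0014,0.0002,-0.0026],"roll":0},{"claw":0,"slide":[0,0,0],"roll":0}]'
python3 -m handwheel '[{"claw":0,"slide":[0.001,0.0001,-0.0018],"roll":0},{"claw":0,"slide":[0,0,0],"roll":0},{"claw":0,"slide":[0,0,0],"roll":0}]'
```

```text
time_s: 7.88
tcp_pos: [0.5107, 0.0588, 0.3484]
tool_rot: [-0.0, 0.997, 0.078, 0.0]
contact_force: [-5.4, 1.1, 6.3]
width: 0.0356
grasp_force: 60.0
time_s: 8.25
tcp_pos: [0.5115, 0.059, 0.3485]
tool_rot: [-0.0, 0.997, 0.078, 0.0]
contact_force: [-25.9, -0.9, 30.7]
width: 0.0361
grasp_force: 60.0
time_s: 8.62
tcp_pos: [0.5119, 0.0591, 0.3486]
tool_rot: [0.0, 0.997, 0.078, -0.0]
contact_force: [-32.2, -2.6, 39.5]
width: 0.0356
grasp_force: 60.0
```

```bash
cat > needle.py <<'E'
from h import *
import sys
def needle(tag,tilt=28,yaw=9.2):
    st=env.state(); P=np.array(st['tcp_pos'])-[0,0,.163]; s=np.deg2rad(tilt); y=np.deg2rad(yaw)
    ex=np.array([np.cos(y),np.sin(y),0]); ey=np.array([-np.sin(y),np.cos(y),0]); ez=np.array([0,0,1.])
    n=-np.sin(s)*ex+np.cos(s)*ez; u=np.cos(s)*ex+np.sin(s)*ez
    C=P-.023*n-.043*u    # dial face centre
    for cam in ('top','scene'):
        c=grab(cam,tag+cam); f=c['frame'].astype(int); b,g,r=f[...,0],f[...,1],f[...,2]
        u0,v0=proj(c,[C])[0]; yy,xx=np.mgrid[:480,:640]
        near=np.hypot(xx-u0,yy-v0)<20
        red=near&(r>90)&(r>1.8*g)&(r>1.8*b); white=near&(r>120)&(abs(r-b)<60)
        print(cam,'dial px',(u0,v0),'red',red.sum(),'white',white.sum(), 'white c',np.c_[xx[white],yy[white]].mean(0) if white.any() else None)
        if red.sum()>2:
            Q=onplane(c,np.c_[xx[red],yy[red]],C,n)-C
            a=np.c_[Q@u,Q@ey]*1000; w=a.mean(0); print('  mean mm (u,ey)',w.round(1),'far',a[np.hypot(*a.T).argmax()].round(1),'angle from -u',np.arctan2(w[1],-w[0]).round(2))
if __name__=='__main__': needle(sys.argv[1])
E
python3 needle.py n1; python3 - <<'E'
from h import *
c=load('n1top');s=load('n1scene');w=grab('wrist','w7')
u,v=290,225
a=cv2.resize(c['frame'][190:290,230:350],(360,300),interpolation=cv2.INTER_CUBIC)
b=cv2.resize(s['frame'][150:350,180:460],(420,300),interpolation=cv2.INTER_CUBIC)
k=np.zeros((600,800,3),np.uint8);k[:300,:360]=a;k[:300,370:790]=b;k[300:,:400]=cv2.resize(w['frame'][60:360,120:520],(400,300))
cv2.imwrite('pics/cmp7.png',k)
E
```

```text
top dial px (np.float64(294.9020781949423), np.float64(259.79372813373664)) red 5 white 438 white c [295.11415525 252.06392694]
  mean mm (u,ey) [18.5 39.1] far [17.  42.7] angle from -u 2.01
scene dial px (np.float64(301.7996227952367), np.float64(225.36252489788208)) red 8 white 213 white c [292.30985915 231.84037559]
  mean mm (u,ey) [  1.9 -25.4] far [  5.3 -29.4] angle from -u -1.65
```

View pics/cmp7.png

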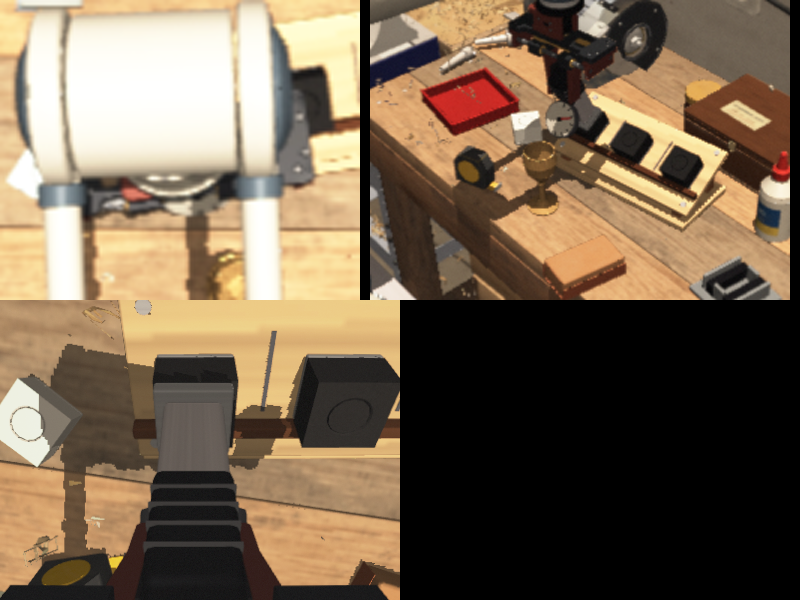

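```bash
python3 - <<'E'
from h import *
f=load('n1scene')['frame'].astype(int)
s=f[212:246,290:326]
m=(s[...,2]>1.5*s[...,1])&(s[...,2]>70)
w=s.min(-1)
for y in range(len(s)): print(212+y,''.join('R' if m[y,x] else ('#' if w[y,x]>150 else '+' if w[y,x]>80 else '.') for x in range(36)))
E
```

```text
212 ++++++++.R........................++
213 +++++++++++++......................+
214 ++++++++++++++.....................+
215 ++++++++++++.......................+
216 ++++++++++++..+.....................
217 ++++++++++++........................
218 ++++++++++++...+++..................
219 +++++++++++.+++++++.................
220 ++++++++++.+++++++...+..............
221 +++++++++.++++++++..+++.............
222 ++++++++++++++++++++++..............
223 ++++++++.++++++++++++...............
224 ##+++++++++++++++++++++++...........
225 ###++++.+++++++++++++++++...........
226 ###++++.+++++++++++++++++...........
227 ###++++.+++++++++++++++.............
228 ##++++++++++++...RRRRRRR............
229 ++++++++++++++...RRRRRR..+..........
230 ++++++++##+#+++....++++++...........
231 ++++++++######++++++++++++.......+..
232 ++++++++#####++++++++++.............
233 ++++++++#####++++++++++.............
234 +++++++++###++++++++++++............
235 +++++++++###++++++++++++............
236 +++++....+##++++++++..++............
237 ++++......+++.+++++++...............
238 ++++......+++.+++.++++..............
239 ++++..........+++.++#+..............
240 ++++............+..++...............
241 +++++...............................
242 +++++...............................
243 +++++...............................
244 ....................................
245 ....................................
```

```bash
cat > ang.py <<'E'
from h import *
def ang(tag,hub,tip,tilt=28,yaw=9.2):
    c=load(tag); P=np.array(env.state()['tcp_pos'])-[0,0,.163]; s=np.deg2rad(tilt); y=np.deg2rad(yaw)
    ex=np.array([np.cos(y),np.sin(y),0]); ey=np.array([-np.sin(y),np.cos(y),0]); ez=np.array([0,0,1.])
    n=-np.sin(s)*ex+np.cos(s)*ez; u=np.cos(s)*ex+np.sin(s)*ez; C=P-.023*n-.043*u
    h,t=onplane(c,[hub,tip],C,n); d=t-h; print('hub off',((h-C)@u*1e3).round(1),((h-C)@ey*1e3).round(1),'needle mm u,ey',(d@u*1e3).round(1),(d@ey*1e3).round(1),'angle',abs(np.arctan2(d@ey,-(d@u))).round(2))
E
python3 -c "
from ang import *
ang('n1scene',[306,229],[313.5,228.5])"
```

```text
hub off -3.8 -16.6 needle mm u,ey 9.5 -17.3 angle 2.08
```

```bash
python3 -m handwheel '[{"claw":0,"slide":[-0.008,-0.0013,0.0155],"roll":0},{"claw":0,"slide":[-0.008,-0.0013,0.0155],"roll":0},{"claw":0,"slide":[0.0078,-0.0494,0],"roll":0},{"claw":0,"slide":[0.0077,-0.0494,0],"roll":0},{"claw":0,"slide":[0,0,0],"roll":0},{"claw":0,"slide":[0,0,0],"roll":0}]'
python3 - <<'E'
from h import *
c=grab('wrist','w8'); f=c['frame']; st=env.state(); p=np.array(st['tcp_pos']); print(st['contact_force'])
t=np.array([.5274,-.0397,.3486]); s=np.deg2rad(28); y=np.deg2rad(9)
ex=np.array([np.cos(y),np.sin(y),0]); ey=np.array([-np.sin(y),np.cos(y),0]); n=-np.sin(s)*ex+np.cos(s)*np.array([0,0,1])
d=t-p; print('to go',d,'normal',d@n,'lat',d@ey)
# pad sole line: light thin strip, columns profile around expected rows
g=cv2.cvtColor(f,cv2.COLOR_BGR2GRAY)
F=np.array([.5611,.067,.098])+np.array([.0155,-.0988,0]); u=np.cos(s)*ex+np.sin(s)*np.array([0,0,1])
print('pred sole corners',proj(c,[F-.036*n+.025*u+.025*ey,F-.036*n+.025*u-.025*ey]).round(1).tolist(),'face uphill corners',proj(c,[F+.025*u+.025*ey,F+.025*u-.025*ey]).round(1).tolist())
r0=proj(c,[F-.015*n+.025*u])[0][1]; r=int(r0); print('row',r,[ (x,int(f[r,x].max())) for x in range(255,375,3)])
E
```

```text
time_s: 9.52
tcp_pos: [0.5143, -0.0423, 0.3699]
tool_rot: [-0.0, 0.997, 0.078, -0.001]
contact_force: [0.3, 0.7, -4.3]
width: 0.0357
grasp_force: 60.0
[ 0.03523202  0.18507156 -3.82353416]
to go [ 0.01315415  0.00212036 -0.02152622] normal -0.025261712455272294 lat 3.648851524746871e-05
pred sole corners [[277.0, 94.9], [350.0, 94.8]] face uphill corners [[273.0, 120.5], [354.0, 120.5]]
row 109 [(255, 240), (258, 241), (261, 241), (264, 241), (267, 241), (270, 234), (273, 39), (276, 42), (279, 40), (282, 41), (285, 42), (288, 43), (291, 41), (294, 43), (297, 42), (300, 41), (303, 41), (306, 42), (309, 43), (312, 41), (315, 38), (318, 40), (321, 41), (324, 41), (327, 40), (330, 38), (333, 41), (336, 42), (339, 43), (342, 43), (345, 42), (348, 131), (351, 242), (354, 242), (357, 242), (360, 242), (363, 242), (366, 242), (369, 242), (372, 242)]
```

```bash
python3 -m handwheel '[{"claw":0,"slide":[0.0028,0.003,-0.0062],"roll":0},{"claw":0,"slide":[0.0033,0.0005,-0.0062],"roll":0},{"claw":0,"slide":[0.0023,0.0004,-0.0044],"roll":0},{"claw":0,"slide":[0.0023,0.0004,-0.0044],"roll":0},{"claw":0,"slide":[0.0019,0.0003,-0.0035],"roll":0},{"claw":0,"slide":[0,0,0],"roll":0}]'
python3 -m handwheel '[{"claw":0,"slide":[0.0019,0.0003,-0.0035],"roll":0},{"claw":0,"slide":[0.0014,0.0002,-0.0026],"roll":0},{"claw":0,"slide":[0,0,0],"roll":0},{"claw":0,"slide":[0,0,0],"roll":0}]'
cat > dump.py <<'E'
from h import *
import sys
t=sys.argv[1]; f=grab('scene',t)['frame'].astype(int); c=load(t)
P=np.array(env.state()['tcp_pos'])-[0,0,.163]; s=np.deg2rad(28);y=np.deg2rad(9)
ex=np.array([np.cos(y),np.sin(y),0]);n=-np.sin(s)*ex+np.cos(s)*np.array([0,0,1]);u=np.cos(s)*ex+np.sin(s)*np.array([0,0,1])
a,b=proj(c,[P-.023*n-.043*u])[0].astype(int)+[4,4]
s=f[b-17:b+17,a-18:a+18]; m=(s[...,2]>1.5*s[...,1])&(s[...,2]>70); w=s.min(-1)
for k in range(len(s)): print(b-17+k,a-18,''.join('R' if m[k,x] else ('#' if w[k,x]>150 else '+' if w[k,x]>80 else '.') for x in range(36)))
E
python3 dump.py n2
```

```text
time_s: 10.32
tcp_pos: [0.526, -0.0374, 0.3481]
tool_rot: [-0.0, 0.997, 0.078, -0.001]
contact_force: [-10.7, 2.3, 8.9]
width: 0.0354
grasp_force: 60.0
time_s: 10.82
tcp_pos: [0.527, -0.037, 0.3484]
tool_rot: [0.0, 0.997, 0.078, -0.001]
contact_force: [-33.2, 1.7, 37.3]
width: 0.0354
grasp_force: 60.0
227 318 ....................................
228 318 ....................................
229 318 ....................................
230 318 ....................................
231 318 ....................................
232 318 ....................................
233 318 ................+++++...............
234 318 .............++++++++...............
235 318 ............++++++++...++...........
236 318 ............+++++++++++++...........
237 318 ...........+++++++++++++............
238 318 ..........++++++++++++++..+.........
239 318 ..........+++++++++++++++++.........
240 318 ..........++++++++++++++++++........
241 318 .........++++++++++++++++.++........
242 318 .........++++++++...+RRRRR..........
243 318 .........+++++++...RRRRRR...........
244 318 ........+##+#+++....R.++++++........
245 318 ........+####+++.....+++++++........
246 318 .........##+++++++++++++++++........
247 318 .........##++++++++++++++..........+
248 318 .........++++++++++++++++...........
249 318 .........++++++++++++++++++.........
250 318 ...........++++++++++++++++.........
251 318 ...........++++++++#+++.++..........
252 318 ............+++.++###++.............
253 318 .............++.++#+##++............
254 318 ................++#+###+............
255 318 ................++#++++.............
256 318 ..................++................
257 318 ....................................
258 318 ....................................
259 318 ....................................
260 318 ....................................
```

```bash
python3 -m handwheel '[{"claw":0,"slide":[0,0,0],"roll":0},{"claw":0,"slide":[0,0,0],"roll":0},{"claw":0,"slide":[-0.009,-0.0013,0.017],"roll":0},{"claw":0,"slide":[-0.009,-0.0013,0.017],"roll":0},{"claw":0,"slide":[0.0078,-0.0494,0],"roll":0},{"claw":0,"slide":[0.0077,-0.0494,0],"roll":0},{"claw":0,"slide":[0,0,0],"roll":0},{"claw":0,"slide":[0,0,0],"roll":0}]'
python3 - <<'E'
from h import *
c=grab('wrist','w9'); f=c['frame']; st=env.state(); p=np.array(st['tcp_pos'])
t=np.array([.527,-.037,.3486])+[.0155,-.0988,0]; s=np.deg2rad(28); y=np.deg2rad(9)
ex=np.array([np.cos(y),np.sin(y),0]); ey=np.array([-np.sin(y),np.cos(y),0]); n=-np.sin(s)*ex+np.cos(s)*np.array([0,0,1])
d=t-p; print('to go',d,'normal',d@n,'lat',d@ey)
P=p-[0,0,.163]; u=np.cos(s)*ex+np.sin(s)*np.array([0,0,1])
F=t-[0,0,.163]-.102*n
for k in (0,.0025,-.0025):
  print(k,proj(c,[F-.015*n+.025*u+(.025+k)*ey,F-.015*n+.025*u-(.025-k)*ey]).round(1).tolist())
r=int(proj(c,[F-.015*n+.025*u])[0][1]); m=f[r].max(-1); print('row',r,[(x,int(m[x])) for x in range(255,375,3)])
col=f[60:150,330].max(-1); print('col330',[(60+i,int(v)) for i,v in enumerate(col)][::3])
E
```

```text
time_s: 11.88
tcp_pos: [0.5277, -0.1388, 0.3733]
tool_rot: [-0.0, 0.997, 0.078, -0.0]
contact_force: [0.1, 0.5, -3.5]
width: 0.0359
grasp_force: 60.0
to go [ 0.0148257   0.00245987 -0.02490561] normal -0.029045558349978275 lat 0.00011033754124114723
0 [[275.6, 110.1], [351.3, 110.0]]
0.0025 [[271.8, 110.1], [347.5, 110.0]]
-0.0025 [[279.4, 110.1], [355.1, 110.0]]
row 109 [(255, 243), (258, 243), (261, 243), (264, 243), (267, 243), (270, 243), (273, 243), (276, 243), (279, 44), (282, 41), (285, 41), (288, 41), (291, 40), (294, 42), (297, 39), (300, 41), (303, 41), (306, 43), (309, 41), (312, 41), (315, 40), (318, 39), (321, 40), (324, 43), (327, 40), (330, 40), (333, 39), (336, 40), (339, 39), (342, 38), (345, 40), (348, 41), (351, 41), (354, 41), (357, 242), (360, 242), (363, 242), (366, 242), (369, 242), (372, 242)]
col330 [(60, 242), (63, 241), (66, 241), (69, 239), (72, 238), (75, 237), (78, 234), (81, 235), (84, 238), (87, 240), (90, 174), (93, 109), (96, 41), (99, 40), (102, 40), (105, 40), (108, 38), (111, 40), (114, 52), (117, 52), (120, 54), (123, 55), (126, 57), (129, 58), (132, 52), (135, 43), (138, 32), (141, 30), (144, 136), (147, 141)]
```

```bash
python3 -m handwheel '[{"claw":0,"slide":[0.0052,-0.0022,-0.0088],"roll":0},{"claw":0,"slide":[0.0042,0.0007,-0.008],"roll":0},{"claw":0,"slide":[0.0023,0.0004,-0.0044],"roll":0},{"claw":0,"slide":[0.0023,0.0004,-0.0044],"roll":0},{"claw":0,"slide":[0.0019,0.0003,-0.0035],"roll":0},{"claw":0,"slide":[0,0,0],"roll":0}]'
python3 -m handwheel '[{"claw":0,"slide":[0.0019,0.0003,-0.0035],"roll":0},{"claw":0,"slide":[0.0008,0.0001,-0.0015],"roll":0},{"claw":0,"slide":[0,0,0],"roll":0},{"claw":0,"slide":[0,0,0],"roll":0},{"claw":0,"slide":[0,0,0],"roll":0},{"claw":0,"slide":[0,0,0],"roll":0}]'
python3 dump.py n3
```

```text
time_s: 12.68
tcp_pos: [0.5423, -0.1388, 0.3479]
tool_rot: [0.0, 0.997, 0.078, -0.001]
contact_force: [-13.9, 1.8, 10.2]
width: 0.036
grasp_force: 60.0
time_s: 13.42
tcp_pos: [0.5432, -0.1385, 0.3483]
tool_rot: [0.001, 0.997, 0.078, -0.001]
contact_force: [-30.6, 2.6, 32.6]
width: 0.036
grasp_force: 60.0
243 352 ....................................
244 352 ....................................
245 352 ....................................
246 352 ....................................
247 352 ....................................
248 352 ....................................
249 352 ...............++++++...............
250 352 .............++++++++...............
251 352 ............+++++++++..++...........
252 352 ...........++++++++++.++++..........
253 352 ...........+++++++++++++++..........
254 352 ..........+++++++++++++++...........
255 352 ..........+++++++++++++++.++........
256 352 .........+++++++++++++++++++........
257 352 .........++++++++++++++++++++.......
258 352 .........++++++++++++++++++++.......
259 352 ........+++++++++...++++++..........
260 352 ........++++++++.....+++++.+........
261 352 ........+#++++++.....++++++++.......
262 352 ........++++++++...R+++++++++.......
263 352 .........++++++++.RR.++++++++.......
264 352 .........+++++++++RRR+++++..........
265 352 .........++++++++++RR+++++..........
266 352 ..........+++++++++RR.++++++........
267 352 ..........++++++++++RR++++++........
268 352 ...........+++#####+RR...++.........
269 352 ............++#+####+RR.............
270 352 ............+#++###+++++............
271 352 .............+++###++###+...........
272 352 ..............++###++#++............
273 352 .................+++++..............
274 352 ....................................
275 352 ....................................
276 352 ....................................
```

```bash
python3 -c "
from ang import *
ang('n3',[370.5,260.8],[373.8,268.8]); ang('n2',[336,243.8],[343.5,242])"
python3 -m handwheel '[{"claw":0,"slide":[-0.0094,-0.0013,0.018],"roll":0},{"claw":0,"slide":[-0.0094,-0.0013,0.018],"roll":0},{"claw":0,"slide":[-0.013,-0.037,0.012],"roll":-3.4},{"claw":0,"slide":[-0.013,-0.037,0.012],"roll":-3.4},{"claw":0,"slide":[-0.013,-0.037,0.012],"roll":-3.4},{"claw":0,"slide":[-0.013,-0.037,0.012],"roll":-3.4},{"claw":0,"slide":[-0.013,-0.037,0],"roll":-3.4},{"claw":0,"slide":[0,0,0],"roll":0},{"claw":0,"slide":[0,0,0],"roll":0}]'
```

```text
hub off -4.2 -14.4 needle mm u,ey -13.7 -18.5 angle 0.93
hub off -3.6 88.0 needle mm u,ey 12.2 -14.3 angle 2.28
time_s: 14.6
tcp_pos: [0.4625, -0.3262, 0.4235]
tool_rot: [-0.0, 0.998, -0.07, -0.0]
contact_force: [-0.5, -0.3, -4.6]
width: 0.0361
grasp_force: 60.0
```

```bash
python3 -m handwheel '[{"claw":0,"slide":[-0.001,0.001,-0.03],"roll":0},{"claw":0,"slide":[-0.001,0,-0.035],"roll":0},{"claw":0,"slide":[0,0,-0.03],"roll":0},{"claw":0,"slide":[0,0,-0.02],"roll":0},{"claw":0,"slide":[0,0,-0.009],"roll":0},{"claw":0,"slide":[0,0,0],"roll":0},{"claw":0,"slide":[0,0,0],"roll":0}]'
python3 -m handwheel '[{"claw":0,"slide":[0,0,-0.002],"roll":0},{"claw":0,"slide":[0,0,0],"roll":0}]' 3
```

```text
time_s: 15.48
tcp_pos: [0.4607, -0.3254, 0.3014]
tool_rot: [0.001, 0.998, -0.07, 0.001]
contact_force: [0.5, -0.3, -3.5]
width: 0.0354
grasp_force: 60.0
time_s: 15.72
tcp_pos: [0.4607, -0.3254, 0.2988]
tool_rot: [0.001, 0.998, -0.07, 0.001]
contact_force: [1.0, -0.5, -2.6]
width: 0.0359
grasp_force: 3.0
```

```bash
cat > prof.py <<'E'
from h import *
import sys
c=grab('wrist',sys.argv[1]); a=c['frame'][60:300,306:322].mean((1,2)); b=load('w4')['frame'][60:300,306:322].mean((1,2))
print('now',a[::6].astype(int).tolist()); print('w4 ',b[::6].astype(int).tolist())
E
python3 -m handwheel '[{"claw":0,"slide":[0,0,-0.002],"roll":0},{"claw":0,"slide":[0,0,-0.002],"roll":0},{"claw":0,"slide":[0.006,-0.0009,0.0],"roll":0},{"claw":0,"slide":[0.006,-0.0009,0],"roll":0},{"claw":0,"slide":[0,0,0],"roll":0}]'
python3 prof.py w10
```

```text
time_s: 16.35
tcp_pos: [0.473, -0.3272, 0.294]
tool_rot: [0.0, 0.998, -0.07, 0.0]
contact_force: [0.4, 0.1, 3.1]
width: 0.0358
grasp_force: 3.0
now [151, 153, 149, 148, 150, 149, 141, 135, 142, 161, 175, 174, 94, 171, 118, 172, 172, 72, 72, 113, 179, 169, 110, 101, 93, 84, 85, 85, 85, 85, 59, 21, 55, 20, 30, 21, 21, 55, 20, 20]
w4  [160, 157, 157, 154, 156, 147, 141, 177, 184, 94, 134, 132, 132, 126, 120, 182, 177, 132, 138, 138, 139, 140, 140, 140, 127, 112, 95, 93, 93, 22, 22, 58, 22, 22, 56, 22, 22, 60, 22, 23]
```

```bash
cat >> prof.py <<'E'
def tilt(v):
    P=np.array(env.state()['tcp_pos'])-[0,0,.163]; y=np.deg2rad(-8.1); ex=np.array([np.cos(y),np.sin(y),0]); o,d=ray(c,[[314,v]]); k=np.linspace(.1,.4,3001)[:,None]; q=o+d*k-P; h=q@ex; r=np.hypot(h,q[:,2])
    i=np.argmax((r[:-1]>.1055)&(r[1:]<=.1055)); return np.rad2deg(np.arctan2(h[i],-q[i,2])-np.arctan2(.023,.103))
print('tilt by row',{v:round(tilt(v),1) for v in (143,160,175,180,190,200,210,220)})
E
python3 -m handwheel '[{"claw":0,"slide":[0.006,-0.0009,0.0015],"roll":0},{"claw":0,"slide":[0.006,-0.0009,0.0005],"roll":0},{"claw":0,"slide":[0.006,-0.0009,0],"roll":0},{"claw":0,"slide":[0,0,0],"roll":0}]'
python3 prof.py w11
```

```text
time_s: 16.9
tcp_pos: [0.4909, -0.3298, 0.2951]
tool_rot: [-0.0, 0.998, -0.07, -0.0]
contact_force: [0.7, -1.8, -2.8]
width: 0.0363
grasp_force: 3.0
now [137, 137, 141, 154, 154, 152, 153, 149, 148, 150, 147, 134, 136, 98, 176, 175, 158, 54, 170, 172, 71, 72, 71, 87, 87, 78, 78, 79, 79, 79, 79, 73, 19, 20, 29, 20, 26, 19, 20, 43]
w4  [160, 157, 157, 154, 156, 147, 141, 177, 184, 94, 134, 132, 132, 126, 120, 182, 177, 132, 138, 138, 139, 140, 140, 140, 127, 112, 95, 93, 93, 22, 22, 58, 22, 22, 56, 22, 22, 60, 22, 23]
tilt by row {143: np.float64(104.5), 160: np.float64(106.7), 175: np.float64(108.7), 180: np.float64(109.4), 190: np.float64(110.9), 200: np.float64(112.4), 210: np.float64(114.0), 220: np.float64(115.6)}
```

```bash
sed -i 's/(r\[:-1\]>.1055)&(r\[1:\]<=.1055)/(r[:-1]<=.1055)\&(r[1:]>.1055)/' prof.py
python3 -m handwheel '[{"claw":0,"slide":[0.006,-0.0009,0],"roll":0},{"claw":0,"slide":[0.006,-0.0009,0],"roll":0},{"claw":0,"slide":[0,0,0],"roll":0}]'
python3 prof.py w12; python3 -c "
from h import *
print('w2',load('w2')['frame'][60:300,306:322].mean((1,2))[::6].astype(int).tolist())"
```

```text
time_s: 17.32
tcp_pos: [0.503, -0.3314, 0.2955]
tool_rot: [-0.0, 0.998, -0.07, 0.0]
contact_force: [0.5, 0.7, -2.7]
width: 0.0357
grasp_force: 3.0
now [121, 133, 141, 134, 139, 139, 151, 154, 151, 153, 149, 148, 150, 146, 134, 136, 83, 175, 174, 134, 54, 143, 64, 71, 71, 66, 86, 84, 74, 75, 75, 75, 30, 48, 24, 18, 49, 19, 46, 19]
w4  [160, 157, 157, 154, 156, 147, 141, 177, 184, 94, 134, 132, 132, 126, 120, 182, 177, 132, 138, 138, 139, 140, 140, 140, 127, 112, 95, 93, 93, 22, 22, 58, 22, 22, 56, 22, 22, 60, 22, 23]
tilt by row {143: np.float64(31.4), 160: np.float64(24.0), 175: np.float64(17.5), 180: np.float64(15.4), 190: np.float64(11.2), 200: np.float64(7.0), 210: np.float64(2.8), 220: np.float64(-1.3)}
w2 [132, 142, 143, 129, 130, 142, 132, 139, 137, 149, 154, 151, 154, 148, 148, 149, 146, 134, 138, 69, 78, 72, 72, 54, 72, 64, 71, 75, 86, 73, 74, 74, 74, 74, 19, 18, 46, 19, 19, 29]
```

```bash
python3 -m handwheel '[{"claw":0,"slide":[0.005,-0.0007,0],"roll":0},{"claw":0,"slide":[0.005,-0.0007,-0.001],"roll":0},{"claw":0,"slide":[0,0,-0.001],"roll":0},{"claw":0,"slide":[0,0,0],"roll":0}]'
python3 prof.py w13
```

```text
time_s: 17.88
tcp_pos: [0.5126, -0.3329, 0.2948]
tool_rot: [0.0, 0.998, -0.07, 0.001]
contact_force: [-0.5, 0.7, 4.5]
width: 0.0362
grasp_force: 3.0
now [148, 138, 141, 124, 138, 136, 138, 136, 143, 155, 153, 153, 150, 149, 150, 148, 139, 135, 146, 173, 84, 71, 53, 57, 70, 71, 71, 71, 87, 89, 71, 72, 72, 72, 38, 23, 18, 18, 34, 18]
w4  [160, 157, 157, 154, 156, 147, 141, 177, 184, 94, 134, 132, 132, 126, 120, 182, 177, 132, 138, 138, 139, 140, 140, 140, 127, 112, 95, 93, 93, 22, 22, 58, 22, 22, 56, 22, 22, 60, 22, 23]
tilt by row {143: np.float64(31.5), 160: np.float64(24.1), 175: np.float64(17.7), 180: np.float64(15.5), 190: np.float64(11.3), 200: np.float64(7.1), 210: np.float64(3.0), 220: np.float64(-1.2)}
```

```bash
python3 -m handwheel '[{"claw":60,"slide":[0,0,0],"roll":0},{"claw":100,"slide":[0,0,0],"roll":0},{"claw":100,"slide":[0,0,0],"roll":0},{"claw":100,"slide":[0,0,0],"roll":0},{"claw":100,"slide":[0,0,0.03],"roll":0},{"claw":100,"slide":[0,0,0.04],"roll":0},{"claw":100,"slide":[-0.02,0,0.04],"roll":0},{"claw":100,"slide":[-0.04,-0.03,0],"roll":0},{"claw":100,"slide":[0,0,0],"roll":0},{"claw":100,"slide":[0,0,0],"roll":0}]'
python3 - <<'E'
from h import *
c=grab('wrist','w14'); f=c['frame']; w=load('w1')
# grip-top blob (black) centre at z=.16, both views
for k in (w,c):
  g=k['frame'].max(-1); p=proj(k,[[.5145,-.333,.16]])[0]; print(p)
  m=((g<75)&(np.hypot(*(np.mgrid[:480,:640]-p[::-1,None,None]))<38)).astype(np.uint8)
  n,l,s,ce=cv2.connectedComponentsWithStats(m); i=1+s[1:,4].argmax(); print(s[i],onz(k,[ce[i]],.16).round(4))
E
```

```text
time_s: 19.18
tcp_pos: [0.4526, -0.3629, 0.4034]
tool_rot: [-0.0, 0.998, -0.07, -0.0]
contact_force: [-0.2, -0.8, 0.5]
width: 0.0879
grasp_force: 0.0
[246.67182365 166.27798015]
[ 211  129   74   72 4042] [[ 0.5144 -0.3334  0.16  ]]
[250.86913291 169.98970615]
[ 215  132   74   76 4012] [[ 0.5135 -0.333   0.16  ]]
```

```bash
python3 - <<'E'
from h import *
def red(tag,x0,x1,y0,y1):
    c=load(tag); f=c['frame'].astype(int)[y0:y1,x0:x1]; m=(f[...,2]>110)&(f[...,2]>2*f[...,1])&(f[...,2]>2*f[...,0])
    y,x=np.where(m); print(tag,len(x),x.min()+x0,x.max()+x0,y.min()+y0,y.max()+y0); return c,[x.mean()+x0,y.mean()+y0]
t=red('top0',405,445,175,215); s=red('n1scene',430,560,225,310)
print(two(t[0],t[1],s[0],s[1]))
print(onz(t[0],[[293,0]],0)[0], [onz(t[0],[t[1]],z).round(3).tolist() for z in (.14,.163)])
E
```

```text
top0 31 427 432 186 194
n1scene 164 448 460 250 270
(array([ 0.66530686, -0.27729316,  0.12964445]), np.float64(0.010146835267654987))
[1.26205763 0.07738333 0.        ] [[[0.658, -0.271, 0.14]], [[0.653, -0.265, 0.163]]]
```

```bash
python3 -m handwheel '[{"claw":100,"slide":[0.0292,0.0466,0],"roll":3.4},{"claw":100,"slide":[0.0292,0.0466,0],"roll":3.4},{"claw":100,"slide":[0.0292,0.0466,0],"roll":3.4},{"claw":100,"slide":[0.0292,0.0466,0],"roll":3.4},{"claw":100,"slide":[0.0292,0.0466,0],"roll":3.4},{"claw":100,"slide":[0,0,-0.04],"roll":0},{"claw":100,"slide":[0,0,-0.04],"roll":0},{"claw":100,"slide":[0,0,0],"roll":0},{"claw":100,"slide":[0,0,0],"roll":0}]'
```

```text
time_s: 20.35
tcp_pos: [0.5988, -0.1296, 0.3253]
tool_rot: [0.0, 0.997, 0.078, 0.001]
contact_force: [-0.1, -0.5, 0.9]
width: 0.088
grasp_force: 0.0
```

```bash
python3 -m handwheel '[{"claw":100,"slide":[0,0,-0.025],"roll":0},{"claw":100,"slide":[0,0,-0.025],"roll":0},{"claw":100,"slide":[0,0,-0.021],"roll":0},{"claw":100,"slide":[0,0,0],"roll":0},{"claw":100,"slide":[0,0,0],"roll":0}]'
python3 -m handwheel '[{"claw":0,"slide":[0,0,0],"roll":0},{"claw":0,"slide":[0,0,0],"roll":0},{"claw":0,"slide":[0,0,0],"roll":0},{"claw":0,"slide":[0,0,0],"roll":0},{"claw":0,"slide":[0,0,0],"roll":0}]' 40
```

```text
time_s: 20.98
tcp_pos: [0.5988, -0.1301, 0.2544]
tool_rot: [0.0, 0.997, 0.078, 0.001]
contact_force: [-0.6, 0.8, 0.8]
width: 0.0875
grasp_force: 0.0
time_s: 21.6
tcp_pos: [0.5985, -0.13, 0.2529]
tool_rot: [0.0, 0.997, 0.078, 0.0]
contact_force: [-0.5, 0.6, 0.2]
width: 0.05
grasp_force: 40.0
```

```bash
python3 -m handwheel '[{"claw":0,"slide":[0,0,0.04],"roll":0},{"claw":0,"slide":[0,0,0.05],"roll":0},{"claw":0,"slide":[0,0,0.05],"roll":0},{"claw":0,"slide":[-0.0118,0.059,0],"roll":-1.75},{"claw":0,"slide":[-0.0118,0.059,0],"roll":-1.75},{"claw":0,"slide":[-0.0118,0.059,0],"roll":-1.75},{"claw":0,"slide":[-0.0118,0.059,0],"roll":-1.75},{"claw":0,"slide":[-0.0118,0.059,0],"roll":-1.75},{"claw":0,"slide":[-0.0118,0.059,0],"roll":-1.75},{"claw":0,"slide":[-0.0118,0.059,0],"roll":-1.75},{"claw":0,"slide":[-0.0118,0.059,0],"roll":-1.75},{"claw":0,"slide":[0,0,0],"roll":0}]'
python3 -m handwheel '[{"claw":0,"slide":[0,0,0],"roll":0}]'
python3 - <<'E'
from h import *
c=grab('wrist','w15'); f=c['frame'].astype(int); m=((f[...,2]>80)&(f[...,2]>2.5*f[...,1])&(f[...,2]>2.5*f[...,0])).astype(np.uint8)
n,l,s,ce=cv2.connectedComponentsWithStats(m); i=1+s[1:,4].argmax(); print(s[i])
ct=max(cv2.findContours((l==i).astype(np.uint8),0,2)[0],key=cv2.contourArea); h=cv2.minAreaRect(ct); print(h)
b=cv2.boxPoints(h); print(onz(c,b,.026).round(3).tolist())
t=onz(load('top0'),[[164,228],[221,233],[213,286],[160,278]],.026); print('top',t.mean(0))
E
```

```text
time_s: 23.1
tcp_pos: [0.5025, 0.3459, 0.3911]
tool_rot: [0.0, 0.999, -0.041, -0.001]
contact_force: [0.7, -0.7, -2.2]
width: 0.0495
grasp_force: 40.0
time_s: 23.22
tcp_pos: [0.5041, 0.342, 0.3919]
tool_rot: [0.001, 0.999, -0.044, -0.001]
contact_force: [0.1, 0.2, -1.9]
width: 0.05
grasp_force: 40.0
[  235   130   156   141 14753]
((310.04803466796875, 199.75184631347656), (155.3466796875, 135.47674560546875), 2.2025980949401855)
[[0.46, 0.43, 0.026], [0.588, 0.405, 0.026], [0.571, 0.267, 0.026], [0.44, 0.276, 0.026]]
top [0.50383866 0.34176903 0.026     ]
```

```bash
python3 -m handwheel '[{"claw":0,"slide":[0,0.001,-0.05],"roll":0},{"claw":0,"slide":[0,0,-0.05],"roll":0},{"claw":0,"slide":[0,0,-0.04],"roll":0},{"claw":0,"slide":[0,0,-0.03],"roll":0},{"claw":0,"slide":[0,0,-0.013],"roll":0},{"claw":0,"slide":[0,0,0],"roll":0},{"claw":0,"slide":[0,0,0],"roll":0}]'
python3 -m handwheel '[{"claw":0,"slide":[0,0,0],"roll":0},{"claw":0,"slide":[0,0,-0.002],"roll":0},{"claw":0,"slide":[0,0,-0.003],"roll":0},{"claw":0,"slide":[0,0,-0.003],"roll":0},{"claw":0,"slide":[0,0,-0.003],"roll":0},{"claw":0,"slide":[0,0,0],"roll":0}]' 4
```

```text
time_s: 24.15
tcp_pos: [0.5047, 0.3429, 0.2119]
tool_rot: [-0.001, 0.999, -0.044, 0.001]
contact_force: [0.6, 0.1, -1.7]
width: 0.0501
grasp_force: 40.0
time_s: 24.9
tcp_pos: [0.505, 0.343, 0.2005]
tool_rot: [-0.001, 0.999, -0.044, 0.002]
contact_force: [4.6, -1.6, 3.6]
width: 0.0503
grasp_force: 4.0
```

```bash
python3 -m handwheel '[{"claw":0,"slide":[0,0,-0.003],"roll":0},{"claw":0,"slide":[0,0,-0.002],"roll":0},{"claw":0,"slide":[0,0,0],"roll":0}]' 3
python3 -m handwheel '[{"claw":65,"slide":[0,0,0],"roll":0},{"claw":75,"slide":[0,0,0],"roll":0},{"claw":75,"slide":[0,0,0],"roll":0},{"claw":75,"slide":[0,0,0.04],"roll":0},{"claw":75,"slide":[0,0,0.05],"roll":0},{"claw":75,"slide":[0,0,0.05],"roll":0},{"claw":75,"slide":[-0.05,0,0.04],"roll":0},{"claw":75,"slide":[-0.03,0,0],"roll":0},{"claw":75,"slide":[0,0,0],"roll":0},{"claw":75,"slide":[0,0,0],"roll":0}]'
python3 - <<'E'
from h import *
c=grab('wrist','w16'); f=c['frame']; print(env.state()['tcp_pos'])
p=proj(c,[[.505,.343,.04]])[0]; print(p)
b=c['frame'].astype(int); m=((b.max(-1)<75)&(np.hypot(*(np.mgrid[:480,:640]-p[::-1,None,None]))<70)).astype(np.uint8)
n,l,s,ce=cv2.connectedComponentsWithStats(m); i=1+s[1:,4].argmax(); ct=max(cv2.findContours((l==i).astype(np.uint8),0,2)[0],key=cv2.contourArea); print(s[i],onz(c,cv2.boxPoints(cv2.minAreaRect(ct)),.04).round(3).tolist())
top=grab('top','t9')['frame']; k=np.hstack([cv2.resize(f[max(0,int(p[1])-110):int(p[1])+130,max(0,int(p[0])-150):int(p[0])+150],(400,320)),cv2.resize(top[170:310,150:325],(400,320))]); cv2.imwrite('pics/last.png',k)
E
```

```text
time_s: 25.28
tcp_pos: [0.5039, 0.3433, 0.1933]
tool_rot: [-0.0, 0.999, -0.044, -0.0]
contact_force: [3.6, 1.0, 1.3]
width: 0.05
grasp_force: 3.0
time_s: 26.52
tcp_pos: [0.4256, 0.343, 0.3722]
tool_rot: [0.0, 0.999, -0.044, -0.0]
contact_force: [-0.8, -0.1, -0.1]
width: 0.066
grasp_force: 0.0
[0.42583727 0.34296097 0.37197158]
[305.42373971 128.87563841]
[ 272   76   64   66 4006] [[0.547, 0.365, 0.04], [0.542, 0.316, 0.04], [0.493, 0.32, 0.04], [0.498, 0.371, 0.04]]
```

```bash
python3 -c "
from cell import env
print(env.close_job())"
```

```text
the job is handed in; nothing more can be done
None
```

I handed the job in at about 26.5 s. The needle read about 2.1 on the left pad, 2.3 on the middle and 0.9 on the right; the tester is back upright on its rest, and the soft right-hand pad lies flat in the red tray about 16 mm off centre. I got no verdict back, and I judged flush contact from forces and images, not directly.

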